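Find the binding castor on an upturned wheel runner and take it out

ROBOT

A 6-joint arm with a two-finger parallel gripper is mounted at the origin on a cart in front of the work surface, level with it; the furniture and walls round the work are solid. World frame = base frame: x ahead of the robot, y to its left, z up, the work surface at z = 0. Lengths are in m, angles in rad, forces in N, time in s.
With the tool pointing down it reaches from about 0.3 to 0.875 m from the base axis. Payload 6.4 kg.
Tool frame: the origin (TCP) lies on the centre line of the jaws, within the pads' length; the fingertips stand 25 mm ahead of it and the grasp point (between the pads) lies 6 mm ahead of it (ctrl.tip_reach is the distance from the TCP to the fingertips, in m); z points along the fingers, y is the line along which they close (so a half turn about z gives the same grasp; the last joint's range is limited). The gripper opens to 85 mm and grips with 20 to 120 N. Pads are 22 mm wide; open, the fingers measure 114 mm over their backs; the gripper's body (76 mm by 85 mm) begins 54 mm behind the grasp point. The pads swing forward as they close: fully open they stand 13 mm farther back than shut.
Start: joints at [-1.545, 0.181, 1.607, -0, 1.354, -0.206], TCP at [0.132, -0.56, 0.256] pointing down, gripper open.
Joint ranges: [-2.99, 2.99], [-0.89, 2.07], [0.3, 2.58], [-1.14, 4.28], [0, 2.63], [-3.12, 3.12]. Speed limits (rad/s): [2.57, 2.57, 3.01, 3.14, 3.14, 3.14].

INTERFACE

Orientations are given as a unit quaternion [w, x, y, z].
In Python, from bench import ctrl gives the robot as it stands.
- The arm moves only by the tool servo_tool, never from a script. Its argument "motion" is a list that holds one entry, the list of rows, each a list of 5 numbers: the shift along the tool's x, y, z in cm, then the turn about the tool's z in degrees, then the closure, from -1 (fully open) to 1 (shut). In form: [[[dx, dy, dz, twist, claw], ...]]. A call has 1 to 5 rows; each row is the pose to reach, as a shift and turn from the pose commanded when the call began, along the tool's axes at that moment; what a row does not reach only later rows make up. A row lasts 1/10 s, in which the tool goes at most 50 mm and 8.59 degrees, less where a joint would pass 70% of its speed; a pose out of reach is approached as far as the arm can. A call with a gripper value outside its range is refused whole. The fingers move at their own pace and stop on an object; the grip force is fixed at half the most. Time passes only in rows, so rows that repeat a pose let the fingers close. It gives the time, the measured TCP pose, the force, the opening and the grip force at its end, in the units of the state.
- ctrl.get_obs(): the state, without advancing time (a new reading comes with each control period).
- ctrl.camera(name): name is "side" or "top" or "wrist"; returns a dict with "pixels" (420x560x3 uint8, red, green, blue), "depth" (420x560 float32, m along the optical axis (not along the pixel's ray), 0 where there is no reading), "fx", "fy", "cx", "cy" (pixels), "R" (3x3) and "t" (3): a world point X has camera coordinates R X + t; the wrist camera has in their place "hand_eye" (4x4, takes a point from camera to tool coordinates, whose origin is the TCP and whose axes are the flange's). Camera axes: x right, y down, z forward; pixel columns grow to the right and rows downward; lengths in m; the calibration is good to about 2 mm. A picture is of the moment at which its call begins: read the wrist's pose just before it.
- ctrl.hand_in(): hands the job in; it is judged then, once.
The state is a dict: "time_s": time; "q": joint angles; "dq": joint speeds; "joint_efforts": joint torques, N m; "eef_pos": TCP position; "eef_rot": TCP orientation; "wrist_force": force on the tool from outside, world axes, zero at the start; "torque": the same for the moment, N m; "opening": opening from 0.0 (shut) to 1.0 (fully open); "grasp_force": force on a finger pad.
Only numpy, scipy, OpenCV 4.12 (cv2) and the standard library are available. Lean on these libraries where they do the work, as an engineer would, in place of code of your own. Each camera call takes 0.05 s, during which the arm holds its last target. There are 200 camera calls.

TASK

One of the four castors on the upturned wheel runner binds. Try the wheels one by one in their sockets: turn a wheel at least an eighth of a revolution with a light fingertip and let go, until you have found the one that drags and stays put. Then pull that castor straight out and set it down gently in the orange bowl; leave the free-running ones in place, never press hard on a wheel, and do not shift the other things on the desk.

Things in the scene. Friction and masses are not known exactly. Their poses are not given: they have to be found in the camera images.
- runner: Upside-down wheel runner of a pull-out kitchen crate, wheels up, fixed on the desk: wooden batten 360 x 66 x 30 mm with a row of four black socket plates (2 mm thick) and a bolt head between each two. Origin: centre of its underside; x along the 360 mm length, y across, z up. Sockets at x = -135, -45, 45, 135 mm, one castor plugged in each, all rolling along the runner.
- castor_a: Non-swivelling castor: zinc fork with one wheel. Square stem 12 mm wide, 24 mm long hangs loosely in the socket (no catch): pull straight up. Origin: centre of the flange's underside, 32 mm above the desk; z up, x rolling direction = runner x, y axle. Flange 44 x 32 x 4 mm. Grip the two flat cheeks: 22 mm long in x, outer faces at y = +-15, z = 4 to 30 mm. Axle at z = 26. 0.16 kg.
- tyre_a: Wheel of castor_a: rubber tread 18 mm wide, diameter 40 mm new but worn unevenly from wheel to wheel, 34 to 40 mm; wear tells nothing of the bearing. Origin: its centre, on the axle; y along the axle. Free-running: under 0.1 N drag at the tread; binding: 2 to 3 N, and 6 to 10 N of pressure on the crown carries it round. Touch down at 10 mm/s or slower; over 15 N on a wheel is too much.
- castor_b: Castor of the same make, size, origin and axes as castor_a. The four look alike and stand in the row in random order; exactly one of the four binds.
- tyre_b: Wheel of castor_b; as tyre_a, but with a wear of its own. Which wheel binds is not known.
- castor_c: Castor of the same make, size, origin and axes as castor_a. The four look alike and stand in the row in random order; exactly one of the four binds.
- tyre_c: Wheel of castor_c; as tyre_a, but with a wear of its own. Which wheel binds is not known.
- castor_d: Castor of the same make, size, origin and axes as castor_a. The four look alike and stand in the row in random order; exactly one of the four binds.
- tyre_d: Wheel of castor_d; as tyre_a, but with a wear of its own. Which wheel binds is not known.
- bowl: Thin orange plastic bowl standing loose on the desk, about 142 mm across the rim, 53 mm high, flat floor 96 mm across and 3 mm thick, small spout. Origin: centre of its underside, z up. The castor that binds goes here. Wall cabinets hang 0.49 m over the desk beyond x = 0.55 m: keep the arm short of them.
- cream: Bystander: round tub of hand cream, 69 mm across, 41 mm high. Origin: centre of its underside.
- handset: Bystander: black remote control lying flat, 163 x 48 x 19 mm. Origin: centre of its underside.
- mark_a (a point): Point in castor_a's wheel, 16 mm from the axle, under a grey bar moulded across the tread; it turns with the wheel and the bar is on the crown at the start. The wheel is a little heavier on the far side from the bar: a free-running wheel, let go, swings back in about a second until the bar is on top again; a binding one stays where it was turned to.
- mark_b (a point): The same moulded bar on the wheel of castor_b; see mark_a.
- mark_c (a point): The same moulded bar on the wheel of castor_c; see mark_a.
- mark_d (a point): The same moulded bar on the wheel of castor_d; see mark_a.
- honey: Bystander: glass jar with a screw lid, 65 mm across, 100 mm high. Origin: centre of its underside.
Not all that is in view belongs to the job. What is shaped like the castor_d but pink or red is not meant.

How it is judged:
On the way, in this order (a step that is already met when the one before it is completed fails the run):
1. With all four castors in their sockets, a wheel has been turned by about an eighth of a revolution (mark at least 0.74 rad from the top), let go, and stays there: only the binding wheel does (z of castor_a in the frame of runner between 0.027 and 0.037 m and angle between each of castor_a, castor_b, castor_c, castor_d's own z axis and vertical below 0.12 rad and z of castor_b in the frame of runner between 0.027 and 0.037 m and z of castor_c in the frame of runner between 0.027 and 0.037 m and z of castor_d in the frame of runner between 0.027 and 0.037 m and ((z of mark_a in the frame of castor_a below 0.0378 m and contact force between tyre_a and anything else below 0.05 N and angular speed of tyre_a below 0.1 rad/s) or (z of mark_b in the frame of castor_b below 0.0378 m and contact force between tyre_b and anything else below 0.05 N and angular speed of tyre_b below 0.1 rad/s) or (z of mark_c in the frame of castor_c below 0.0378 m and contact force between tyre_c and anything else below 0.05 N and angular speed of tyre_c below 0.1 rad/s) or (z of mark_d in the frame of castor_d below 0.0378 m and contact force between tyre_d and anything else below 0.05 N and angular speed of tyre_d below 0.1 rad/s))), for 0.4 s.
2. A castor is out of its socket and in the bowl (((horizontal distance between castor_a and bowl below 0.065 m and height (world z) of castor_a below 0.065 m) or (horizontal distance between castor_b and bowl below 0.065 m and height (world z) of castor_b below 0.065 m) or (horizontal distance between castor_c and bowl below 0.065 m and height (world z) of castor_c below 0.065 m) or (horizontal distance between castor_d and bowl below 0.065 m and height (world z) of castor_d below 0.065 m))), for 0.2 s.
At the end, for the whole second after the job is handed in: The binding castor lies at rest in the upright orange bowl (flange centre within 65 mm of the bowl's centre from above, under 65 mm high); the other three sit upright in their sockets (flange within 5 mm of its seat) and run free: their wheels hang with the mark within 0.5 rad of the top (((horizontal distance between castor_a and bowl below 0.065 m and height (world z) of castor_a below 0.065 m and linear speed of castor_a below 0.05 m/s and (z of castor_b in the frame of runner between 0.027 and 0.037 m and angle between castor_b's own z axis and vertical below 0.12 rad) and z of mark_b in the frame of castor_b above 0.04 m and (z of castor_c in the frame of runner between 0.027 and 0.037 m and angle between castor_c's own z axis and vertical below 0.12 rad) and z of mark_c in the frame of castor_c above 0.04 m and (z of castor_d in the frame of runner between 0.027 and 0.037 m and angle between castor_d's own z axis and vertical below 0.12 rad) and z of mark_d in the frame of castor_d above 0.04 m) or (horizontal distance between castor_b and bowl below 0.065 m and height (world z) of castor_b below 0.065 m and linear speed of castor_b below 0.05 m/s and (z of castor_a in the frame of runner between 0.027 and 0.037 m and angle between castor_a's own z axis and vertical below 0.12 rad) and z of mark_a in the frame of castor_a above 0.04 m and (z of castor_c in the frame of runner between 0.027 and 0.037 m and angle between castor_c's own z axis and vertical below 0.12 rad) and z of mark_c in the frame of castor_c above 0.04 m and (z of castor_d in the frame of runner between 0.027 and 0.037 m and angle between castor_d's own z axis and vertical below 0.12 rad) and z of mark_d in the frame of castor_d above 0.04 m) or (horizontal distance between castor_c and bowl below 0.065 m and height (world z) of castor_c below 0.065 m and linear speed of castor_c below 0.05 m/s and (z of castor_a in the frame of runner between 0.027 and 0.037 m and angle between castor_a's own z axis and vertical below 0.12 rad) and z of mark_a in the frame of castor_a above 0.04 m and (z of castor_b in the frame of runner between 0.027 and 0.037 m and angle between castor_b's own z axis and vertical below 0.12 rad) and z of mark_b in the frame of castor_b above 0.04 m and (z of castor_d in the frame of runner between 0.027 and 0.037 m and angle between castor_d's own z axis and vertical below 0.12 rad) and z of mark_d in the frame of castor_d above 0.04 m) or (horizontal distance between castor_d and bowl below 0.065 m and height (world z) of castor_d below 0.065 m and linear speed of castor_d below 0.05 m/s and (z of castor_a in the frame of runner between 0.027 and 0.037 m and angle between castor_a's own z axis and vertical below 0.12 rad) and z of mark_a in the frame of castor_a above 0.04 m and (z of castor_b in the frame of runner between 0.027 and 0.037 m and angle between castor_b's own z axis and vertical below 0.12 rad) and z of mark_b in the frame of castor_b above 0.04 m and (z of castor_c in the frame of runner between 0.027 and 0.037 m and angle between castor_c's own z axis and vertical below 0.12 rad) and z of mark_c in the frame of castor_c above 0.04 m)) and angle between bowl's own z axis and vertical below 0.15 rad and height (world z) of bowl below 0.01 m); the robot touches nothing.
It fails at once if A wheel is pressed by the fingers with more than 15 N (contact force between any of tyre_a, tyre_b, tyre_c, tyre_d and the fingers above 15 N).
It fails at once if A castor that runs free, or was never tried, is lifted out of its socket (its mark still within 0.35 rad of the top) ((z of mark_a in the frame of castor_a above 0.041 m and z of castor_a in the frame of runner above 0.05 m and horizontal distance between castor_a and bowl above 0.1 m) or (z of mark_b in the frame of castor_b above 0.041 m and z of castor_b in the frame of runner above 0.05 m and horizontal distance between castor_b and bowl above 0.1 m) or (z of mark_c in the frame of castor_c above 0.041 m and z of castor_c in the frame of runner above 0.05 m and horizontal distance between castor_c and bowl above 0.1 m) or (z of mark_d in the frame of castor_d above 0.041 m and z of castor_d in the frame of runner above 0.05 m and horizontal distance between castor_d and bowl above 0.1 m)).
It fails at once if More than one castor leaves its socket (distance of each of castor_a, castor_b from where it was at the start of the episode above 0.012 m or distance of each of castor_a, castor_c from where it was at the start of the episode above 0.012 m or distance of each of castor_a, castor_d from where it was at the start of the episode above 0.012 m or distance of each of castor_b, castor_c from where it was at the start of the episode above 0.012 m or distance of each of castor_b, castor_d from where it was at the start of the episode above 0.012 m or distance of each of castor_c, castor_d from where it was at the start of the episode above 0.012 m).
It fails at once if A castor is dropped or thrown (faster than 1.1 m/s out of the fingers) ((linear speed of castor_a above 1.1 m/s and contact force between castor_a and the fingers below 0.1 N) or (linear speed of castor_b above 1.1 m/s and contact force between castor_b and the fingers below 0.1 N) or (linear speed of castor_c above 1.1 m/s and contact force between castor_c and the fingers below 0.1 N) or (linear speed of castor_d above 1.1 m/s and contact force between castor_d and the fingers below 0.1 N)).
It fails at once if The bowl is shoved more than 40 mm, or a bystander more than 20 mm (distance of bowl from where it was at the start of the episode above 0.04 m or distance of any of honey, cream, handset from where it was at the start of the episode above 0.02 m).
It also fails if it takes over 72 s, if anything falls off the work surface, if the arm or the gripper's body presses on something with over 40 N, if the wrist force passes 120 N, or if a joint passes its speed limit or range.

## Working session

There is one attempt and no reset: what is moved stays moved. The work goes in short steps, Python scripts to look and compute and a tool call to move; the robot and the scene stay as the last step left them, time stands still between calls to the robot, and variables do not carry over. Pictures are saved under pics/ and viewed, at most 10 in all, crops included, and the job is handed in when it is done.

Besides the shell and the picture viewer there is one more tool, called after "Emit:" as name(argument=value, ...) on one line, values as JSON. servo_tool: Moves the arm, as the interface text tells. Its arguments: {"type":"object","properties":{"motion":{"type":"array"}},"required":["motion"]}

```bash
mkdir -p pics; cat > h.py <<'E'
import numpy as np,cv2
from bench import ctrl
def world(c):
    d=c["depth"];v,u=np.mgrid[:420,:560]
    P=np.stack([(u-c["cx"])/c["fx"]*d,(v-c["cy"])/c["fy"]*d,d],-1)
    return (P-c["t"])@c["R"]
def save(n,im,s=1):
    cv2.imwrite("pics/"+n,cv2.resize(im[...,::-1],None,fx=s,fy=s,interpolation=cv2.INTER_CUBIC))
E
python3 - <<'E'
from h import *
o=ctrl.get_obs();print(o)
c=ctrl.camera("top");np.savez("top.npz",**c)
s=ctrl.camera("side");np.savez("side.npz",**s)
save("top.png",c["pixels"]);save("side.png",s["pixels"])
print(c["R"],c["t"],s["R"],s["t"],ctrl.tip_reach)
E
```

```text
{'time_s': 0.0, 'q': array([-1.54531766e+00,  1.81559596e-01,  1.60799760e+00, -8.51530856e-07,
        1.35379786e+00, -2.06311959e-01]), 'dq': array([ 0.00181916,  0.00072386, -0.00021717,  0.00049738, -0.00030758,
        0.00047288]), 'joint_efforts': array([ 3.26292800e-03, -4.44868505e+01, -3.51335227e+01, -1.27037688e-04,
        9.03918582e-03,  3.03739668e-06]), 'eef_pos': array([ 0.13208632, -0.55910427,  0.25537871]), 'eef_rot': array([-8.77638977e-04,  9.93291255e-01,  1.15636090e-01,  7.91527176e-05]), 'wrist_force': array([ 0.2715474 , -0.24220979, -0.24209681]), 'torque': array([ 0.02271159, -0.03881545, -0.00548352]), 'grasp_force': 0.0, 'opening': 0.9961693676601232}
[[-0.01506999 -0.99952396 -0.02692107]
 [-0.99505347  0.01763572 -0.09776282]
 [ 0.09819105  0.02531462 -0.99484556]] [-0.12296076  0.53870099  1.30356788] [[-0.6939373  -0.71980445  0.01823667]
 [-0.44531103  0.40912999 -0.79643628]
 [ 0.56581721 -0.56079783 -0.60444742]] [0.28017948 0.36421667 0.87672544] 0.025
```

View pics/top.png

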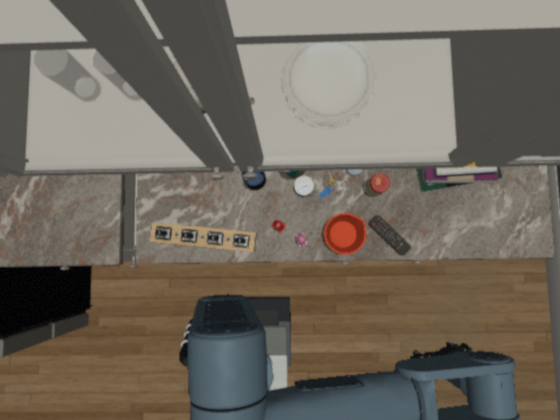

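View pics/side.png

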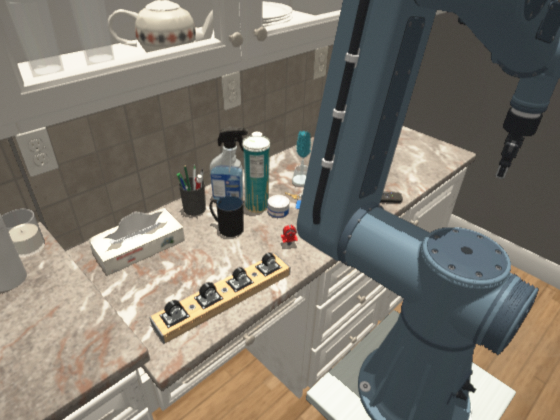

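The top view shows the runner with its castors at pixels (163,233), (189,236), (214,238) and (240,241), and the bowl at (344,234). The handset is near (389,235). In the side view the castors are at (175,312) to (267,264).

```bash
python3 - <<'E'
from h import *
c=dict(np.load("top.npz"));W=world(c);s=dict(np.load("side.npz"));S=world(s)
def box(W,c,r):
    u0,u1,v0,v1=r;return W[v0:v1,u0:u1].reshape(-1,3),c["pixels"][v0:v1,u0:u1].reshape(-1,3).astype(int)
P,C=box(W,c,(145,262,215,258))
m=(P[:,2]>.02)&(P[:,2]<.12)
xy=P[m][:,:2];(ce,sz,an)=cv2.minAreaRect(xy.astype(np.float32)*1000);print("runner top",ce,sz,an,m.sum())
print("desk z",np.median(P[np.abs(P[:,2])<.015,2]))
P2=S[240:340,145:300].reshape(-1,3)
m=(P2[:,2]>.015)&(P2[:,2]<.1)&(P2[:,0]<.46)&(P2[:,0]>.2)
(ce,sz,an)=cv2.minAreaRect(P2[m][:,:2].astype(np.float32)*1000);print("runner side",ce,sz,an,m.sum())
for (u,v) in [(163,233),(189,236),(214,238),(240,241)]:
    q=W[v-10:v+11,u-10:u+11].reshape(-1,3);h=q[q[:,2]>.055]
    print("castor",h.mean(0),h[:,2].max(),len(h),h.min(0)[:2],h.max(0)[:2])
P,C=box(W,c,(315,375,205,262))
m=(C[:,0]>120)&(C[:,1]<90)&(C[:,2]<90)
q=P[m];print("bowl",q.min(0),q.max(0)); r=q[q[:,2]>.045];print(cv2.minEnclosingCircle(r[:,:2].astype(np.float32)*1000),len(r))
f=q[q[:,2]<.012];print("floor",cv2.minEnclosingCircle(f[:,:2].astype(np.float32)*1000),len(f))
for n,(u,v) in dict(red=(278,226),pink=(301,240),handset=(389,235),cream=(304,186),mug=(255,180),honey=(380,184)).items(): print(n,W[v,u])
print("pixel size", W[240,200]-W[240,201])
save("zs.png",s["pixels"][235:340,140:300],5)
E
```

```text
runner top (458.9261474609375, 122.1454849243164) (365.5712585449219, 66.56234741210938) 83.58418273925781 2043
desk z -0.0014668287913660125
runner side (435.0322265625, 123.42616271972656) (370.009521484375, 53.75279235839844) 88.93213653564453 2610
castor [0.4719941  0.2373512  0.11636437] 1.3462034094134177 81 [ 0.40618458 -0.16540193] [0.49019322 0.27223915]
castor [0.46137629 0.15279633 0.11495467] 1.3462034094134177 85 [ 0.40618458 -0.16540193] [0.4785836  0.18631459]
castor [0.45343428 0.07295343 0.08371612] 1.3462034094134177 76 [ 0.40618458 -0.16540193] [0.47007157 0.09540598]
castor [ 0.4431167  -0.01487917  0.08403156] 1.3462034094134177 78 [ 0.40618458 -0.16540193] [0.45871612 0.00386482]
bowl [ 0.39276225 -0.46976685 -0.0074388 ] [ 0.53551477 -0.16540193  1.34620341]
((451.08123779296875, -296.9669189453125), 139.01470947265625) 327
floor ((465.4781494140625, -373.4457092285156), 76.4825668334961) 674
red [ 0.48943767 -0.1402195   0.06749525]
pink [ 0.44191019 -0.21555649  0.06530615]
handset [ 0.45558227 -0.51830327  0.01606326]
cream [ 0.62641121 -0.23066111  0.04190148]
mug [ 0.65677961 -0.06064102  0.00860775]
honey [ 0.61866518 -0.47473469  0.09803208]
pixel size [-1.48243195e-05  2.97154926e-03  2.17136115e-03]
```

View pics/zs.png

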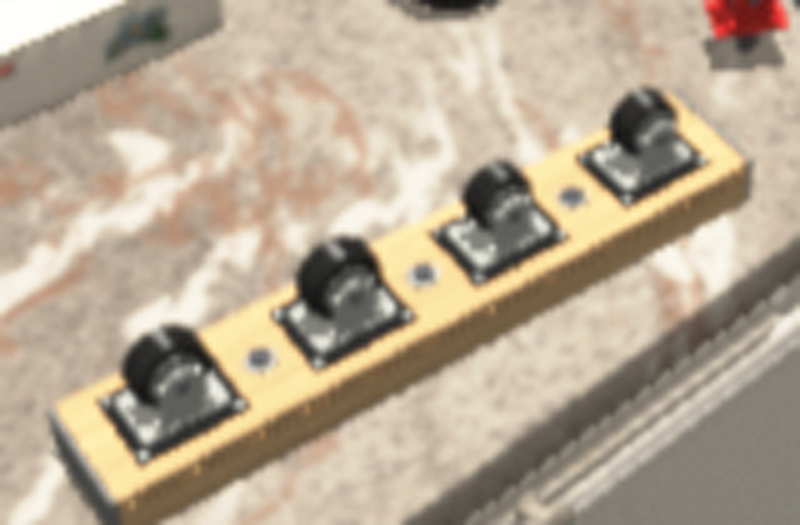

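Emit:
servo_tool(motion=[[[15.7, -19.5, 0, -42.5, 1], [15.7, -19.5, 0, -42.5, 1], [15.7, -19.5, 0, -42.5, 1], [15.7, -19.5, 0, -42.5, 1], [15.7, -19.5, 0, -42.5, 1]]])

```text
time_s: 0.6
eef_pos: [0.2403, -0.332, 0.2558]
eef_rot: [-0.0, 0.883, 0.47, 0.0]
wrist_force: [1.2, 0.5, -0.3]
opening: 0.149
grasp_force: 0.0
```

Emit:
servo_tool(motion=[[[24.7, -3.8, 0, -27.8, 1], [24.7, -3.8, 0, -27.8, 1], [24.7, -3.8, 0, -27.8, 1], [24.7, -3.8, 0, -27.8, 1], [24.7, -3.8, 0, -27.8, 1]]])

```text
time_s: 1.1
eef_pos: [0.3477, -0.1065, 0.2564]
eef_rot: [0.0, 0.745, 0.667, 0.0]
wrist_force: [0.5, -0.1, 0.2]
opening: -0.001
grasp_force: 0.0
```

Emit:
servo_tool(motion=[[[23.5, 8.5, 0, 0, 1], [23.5, 8.5, 0, 0, 1], [23.5, 8.5, 0, 0, 1], [23.5, 8.5, 0, 0, 1], [23.5, 8.5, 0, 0, 1]]])

```text
time_s: 1.6
eef_pos: [0.4585, 0.1179, 0.2561]
eef_rot: [0.0, 0.745, 0.667, -0.0]
wrist_force: [0.7, -0.2, 0.2]
opening: -0.003
grasp_force: 0.0
```

```bash
python3 - <<'E'
from h import *
from scipy.spatial.transform import Rotation as R
o=ctrl.get_obs();print(o["eef_pos"],o["eef_rot"],o["q"],o["wrist_force"])
c=ctrl.camera("wrist");np.savez("w1.npz",**c);save("w1.png",c["pixels"]);print(c["hand_eye"],c["fx"])
d=c["depth"];v,u=np.mgrid[:420,:560]
P=np.stack([(u-c["cx"])/c["fx"]*d,(v-c["cy"])/c["fy"]*d,d],-1)@c["hand_eye"][:3,:3].T+c["hand_eye"][:3,3]
w,x,y,z=o["eef_rot"];W=P@R.from_quat([x,y,z,w]).as_matrix().T+o["eef_pos"];np.save("w1.npy",W)
m=(W[...,2]>.02)&(W[...,2]<.1)&(d>.1)
print(cv2.minAreaRect(W[m][:,:2].astype(np.float32)*1000),m.sum())
m=(W[...,2]>.06)&(W[...,2]<.1)&(d>.1)
n,l,st,ce=cv2.connectedComponentsWithStats(m.astype(np.uint8))
for i in range(1,n):
    if st[i,4]>60: q=W[l==i];print(st[i],q.min(0),q.max(0),q.mean(0),cv2.minAreaRect(q[:,:2].astype(np.float32)*1000))
E
```

```text
[0.45847604 0.11789079 0.25611518] [ 1.02904836e-04  7.45364234e-01  6.66657443e-01 -3.33573280e-05] [ 3.24869131e-04 -5.20163655e-02  1.85374594e+00 -2.03308660e-04
  1.33977567e+00  1.11737165e-01] [ 0.71432052 -0.16376804  0.2151296 ]
[[-3.19783353e-04 -9.61172361e-01 -2.75948528e-01  7.02320051e-02]
 [ 9.99999941e-01 -3.41121598e-04  2.93290830e-05  4.45963815e-04]
 [-1.22322307e-04 -2.75948502e-01  9.61172414e-01 -1.16218868e-01]
 [ 0.00000000e+00  0.00000000e+00  0.00000000e+00  1.00000000e+00]] 355.30154475476945
((603.2308959960938, 51.5079345703125), (414.2656555175781, 366.9517517089844), 83.53401947021484) 28749
[258   0   6  29 111] [0.45881179 0.2475344  0.06003479] [0.4641411  0.26725952 0.06653208] [0.46163603 0.25727467 0.0629968 ] ((461.0353088378906, 257.62933349609375), (19.875957489013672, 4.179646015167236), 82.96867370605469)
[266   0  26  40 969] [0.46407729 0.23790312 0.06007878] [0.4854677  0.26560838 0.07800996] [0.47443571 0.25064755 0.07169613] ((474.640625, 251.3055419921875), (26.258216857910156, 19.886587142944336), 82.58277130126953)
[294   0   6  29 1
[... 1131 characters left out ...]

[261 217   5  20  71] [0.43917844 0.0718494  0.06002687] [0.44384365 0.09041392 0.06685587] [0.44172656 0.08154607 0.0631856 ] ((441.1933898925781, 81.28352355957031), (18.594066619873047, 3.8681836128234863), 83.34435272216797)
[291 217   5  23  66] [0.46610215 0.06626779 0.06001228] [0.47059126 0.08749722 0.06615791] [0.46851418 0.07735453 0.0628395 ] ((468.841064453125, 76.84934997558594), (21.298810958862305, 3.4867746829986572), 80.68201446533203)
[ 456  301  104   85 4557] [ 0.62157795 -0.09615752  0.06000058] [ 0.70249299 -0.02101195  0.09997626] [ 0.66533736 -0.0504473   0.08151467] ((661.4732666015625, -55.581260681152344), (68.4952163696289, 77.77937316894531), 63.662391662597656)
```

View pics/w1.png

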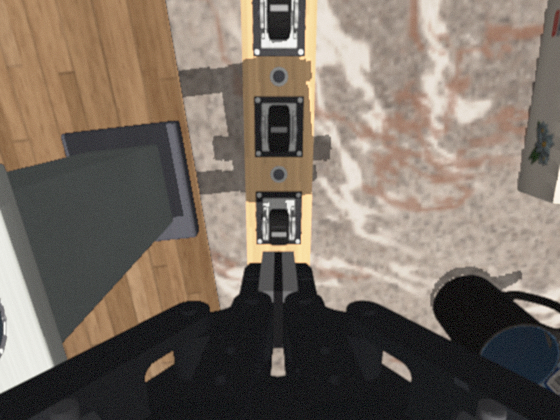

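Emit:
servo_tool(motion=[[[-4.8, 0.1, 4, 0, 1], [-4.8, 0.1, 9, 0, 1], [-4.8, 0.1, 13, 0, 1], [-4.8, 0.1, 14.5, 0, 1], [-4.8, 0.1, 14.5, 0, 1]]])

```text
time_s: 2.15
eef_pos: [0.451, 0.0678, 0.1082]
eef_rot: [-0.003, 0.746, 0.666, -0.002]
wrist_force: [-0.1, -0.1, 0.6]
opening: -0.005
grasp_force: 0.0
```

Emit:
servo_tool(motion=[[[0, 0, 0.1, 0, 1], [0, 0, 0.2, 0, 1], [0, 0, 0.3, 0, 1], [0, 0, 0.4, 0, 1]]])

```text
time_s: 2.55
eef_pos: [0.4547, 0.0677, 0.1083]
eef_rot: [0.001, 0.746, 0.666, 0.001]
wrist_force: [0.3, -0.0, 0.0]
opening: 0.003
grasp_force: 0.0
```

Emit:
servo_tool(motion=[[[0.15, 0, 0.07, 0, 1], [0.15, 0, 0.14, 0, 1], [0.15, 0, 0.21, 0, 1], [0.15, 0, 0.28, 0, 1]]])

```text
time_s: 2.95
eef_pos: [0.454, 0.0692, 0.1044]
eef_rot: [-0.0, 0.746, 0.666, -0.0]
wrist_force: [-0.3, 0.0, 0.2]
opening: 0.001
grasp_force: 0.0
```

Emit:
servo_tool(motion=[[[0, 0, 0.07, 0, 1], [0, 0, 0.14, 0, 1]]])

```text
time_s: 3.15
eef_pos: [0.454, 0.0692, 0.103]
eef_rot: [-0.0, 0.746, 0.666, -0.0]
wrist_force: [0.5, 0.5, 0.2]
opening: 0.0
grasp_force: 0.0
```

Emit:
servo_tool(motion=[[[0, 0, 0.05, 0, 1], [0, 0, 0.1, 0, 1]]])

```text
time_s: 3.35
eef_pos: [0.454, 0.0692, 0.102]
eef_rot: [-0.0, 0.746, 0.666, 0.0]
wrist_force: [-0.1, -0.4, 0.4]
opening: -0.002
grasp_force: 0.0
```

Emit:
servo_tool(motion=[[[0, 0, 0.05, 0, 1], [0, 0, 0.05, 0, 1]]])

```text
time_s: 3.55
eef_pos: [0.4539, 0.0692, 0.1015]
eef_rot: [-0.0, 0.746, 0.666, -0.0]
wrist_force: [0.7, -0.1, 0.6]
opening: 0.004
grasp_force: 0.0
```

Emit:
servo_tool(motion=[[[0, 0, 0.05, 0, 1], [0, 0, 0.05, 0, 1]]])

```text
time_s: 3.75
eef_pos: [0.4539, 0.0692, 0.101]
eef_rot: [-0.0, 0.746, 0.666, -0.0]
wrist_force: [-0.4, 0.5, 0.5]
opening: 0.0
grasp_force: 0.0
```

Emit:
servo_tool(motion=[[[0, 0, 0.04, 0, 1], [0, 0, 0.04, 0, 1]]])

```text
time_s: 3.95
eef_pos: [0.454, 0.0692, 0.1007]
eef_rot: [-0.0, 0.746, 0.666, -0.0]
wrist_force: [1.3, 0.5, 0.1]
opening: -0.006
grasp_force: 0.0
```

Emit:
servo_tool(motion=[[[0, 0, 0.04, 0, 1], [0, 0, 0.04, 0, 1]]])

```text
time_s: 4.15
eef_pos: [0.454, 0.0692, 0.1003]
eef_rot: [-0.0, 0.746, 0.666, -0.0]
wrist_force: [-0.1, -0.5, 0.1]
opening: -0.001
grasp_force: 0.0
```

Emit:
servo_tool(motion=[[[0, 0, 0.04, 0, 1], [0, 0, 0.04, 0, 1]]])

```text
time_s: 4.35
eef_pos: [0.4541, 0.0692, 0.1]
eef_rot: [0.0, 0.746, 0.666, 0.0]
wrist_force: [0.4, 1.4, 0.3]
opening: -0.001
grasp_force: 0.4
```

Emit:
servo_tool(motion=[[[0, 0, 0.03, 0, 1], [0, 0, 0.03, 0, 1]]])

```text
time_s: 4.55
eef_pos: [0.4541, 0.0692, 0.0998]
eef_rot: [0.0, 0.746, 0.666, 0.0]
wrist_force: [-1.0, -0.3, 3.9]
opening: -0.0
grasp_force: 1.8
```

Emit:
servo_tool(motion=[[[0, 0, 0.03, 0, 1], [0, 0, 0.03, 0, 1]]])

```text
time_s: 4.75
eef_pos: [0.4542, 0.0692, 0.0997]
eef_rot: [0.0, 0.746, 0.666, 0.0]
wrist_force: [-2.5, -0.7, 7.3]
opening: -0.007
grasp_force: 3.2
```

Emit:
servo_tool(motion=[[[0.3, 0, 0, 0, 1], [0.6, 0, 0, 0, 1], [0.9, 0, 0, 0, 1]]])

```text
time_s: 5.05
eef_pos: [0.4552, 0.0783, 0.0999]
eef_rot: [0.0, 0.746, 0.666, 0.0]
wrist_force: [-3.0, -0.5, 7.8]
opening: 0.003
grasp_force: 3.9
```

Emit:
servo_tool(motion=[[[0.3, 0, 0, 0, 1], [0.6, 0, 0, 0, 1]]])

```text
time_s: 5.25
eef_pos: [0.4559, 0.0843, 0.0999]
eef_rot: [0.0, 0.746, 0.666, 0.0]
wrist_force: [-2.4, -0.1, 7.2]
opening: -0.003
grasp_force: 3.9
```

Emit:
servo_tool(motion=[[[0.3, 0, 0, 0, 1]]])

```text
time_s: 5.35
eef_pos: [0.4562, 0.0873, 0.0998]
eef_rot: [0.0, 0.746, 0.666, 0.0]
wrist_force: [-1.5, 0.1, 4.8]
opening: 0.0
grasp_force: 2.4
```

Emit:
servo_tool(motion=[[[0, 0, -1.0, 0, 1], [3.6, 0, -1.0, 0, 1], [7.2, 0, -1.0, 0, 1], [7.2, 0, -0.8, 0, 1], [7.2, 0, -0.7, 0, 1]]])

```text
time_s: 5.85
eef_pos: [0.4639, 0.1591, 0.1063]
eef_rot: [0.0, 0.745, 0.667, -0.0]
wrist_force: [-0.3, -0.9, 1.0]
opening: 0.002
grasp_force: 0.0
```

Emit:
servo_tool(motion=[[[0, 0, 0.08, 0, 1], [0, 0, 0.16, 0, 1], [0, 0, 0.16, 0, 1]]])

```text
time_s: 6.15
eef_pos: [0.464, 0.1579, 0.1046]
eef_rot: [-0.0, 0.746, 0.666, -0.0]
wrist_force: [-0.1, -0.7, -0.3]
opening: 0.0
grasp_force: 0.0
```

Emit:
servo_tool(motion=[[[0, 0, 0.05, 0, 1], [0, 0, 0.05, 0, 1]]])

```text
time_s: 6.35
eef_pos: [0.4641, 0.1583, 0.1042]
eef_rot: [-0.0, 0.746, 0.666, -0.0]
wrist_force: [0.2, -0.6, 0.5]
opening: -0.003
grasp_force: 0.0
```

Emit:
servo_tool(motion=[[[0, 0, 0.05, 0, 1], [0, 0, 0.05, 0, 1]]])

```text
time_s: 6.55
eef_pos: [0.464, 0.1586, 0.1037]
eef_rot: [-0.0, 0.746, 0.666, 0.0]
wrist_force: [0.1, 0.3, 0.1]
opening: -0.001
grasp_force: 0.0
```

Emit:
servo_tool(motion=[[[0, 0, 0.04, 0, 1], [0, 0, 0.04, 0, 1]]])

```text
time_s: 6.75
eef_pos: [0.464, 0.1587, 0.1032]
eef_rot: [-0.0, 0.746, 0.666, -0.0]
wrist_force: [0.4, -0.5, -0.1]
opening: -0.001
grasp_force: 0.0
```

Emit:
servo_tool(motion=[[[0, 0, 0.04, 0, 1], [0, 0, 0.04, 0, 1]]])

```text
time_s: 6.95
eef_pos: [0.4641, 0.1587, 0.1029]
eef_rot: [-0.0, 0.746, 0.666, -0.0]
wrist_force: [-1.0, 0.8, 1.4]
opening: 0.002
grasp_force: 0.4
```

Emit:
servo_tool(motion=[[[0, 0, 0.03, 0, 1], [0, 0, 0.03, 0, 1]]])

```text
time_s: 7.15
eef_pos: [0.4642, 0.1587, 0.1029]
eef_rot: [0.0, 0.746, 0.666, 0.0]
wrist_force: [-1.2, 0.2, 4.0]
opening: -0.001
grasp_force: 1.8
```

Contact at 4 N; one more slight press, then stroke.

Emit:
servo_tool(motion=[[[0, 0, 0.02, 0, 1]]])

```text
time_s: 7.25
eef_pos: [0.4642, 0.1587, 0.1028]
eef_rot: [0.0, 0.746, 0.666, 0.0]
wrist_force: [-2.5, -0.9, 6.9]
opening: -0.0
grasp_force: 3.3
```

Emit:
servo_tool(motion=[[[0.3, 0, 0, 0, 1], [0.6, 0, 0, 0, 1], [0.9, 0, 0, 0, 1]]])

```text
time_s: 7.55
eef_pos: [0.4653, 0.1678, 0.1029]
eef_rot: [0.0, 0.746, 0.666, 0.0]
wrist_force: [-2.3, -0.5, 7.0]
opening: 0.001
grasp_force: 3.3
```

Emit:
servo_tool(motion=[[[0.3, 0, 0, 0, 1], [0.6, 0, 0, 0, 1]]])

```text
time_s: 7.75
eef_pos: [0.4659, 0.1738, 0.1029]
eef_rot: [0.0, 0.746, 0.666, 0.0]
wrist_force: [-2.4, 0.1, 5.9]
opening: -0.003
grasp_force: 3.3
```

Emit:
servo_tool(motion=[[[0.3, 0, 0, 0, 1]]])

```text
time_s: 7.85
eef_pos: [0.4662, 0.1768, 0.1028]
eef_rot: [0.0, 0.746, 0.666, 0.0]
wrist_force: [-1.5, 0.3, 3.3]
opening: -0.003
grasp_force: 2.0
```

Emit:
servo_tool(motion=[[[0, 0, -0.8, 0, 1], [3.6, 0, -0.8, 0, 1], [7.2, 0, -0.8, 0, 1], [7.2, 0, -0.5, 0, 1], [7.2, 0, -0.4, 0, 1]]])

```text
time_s: 8.35
eef_pos: [0.4737, 0.2484, 0.1061]
eef_rot: [-0.0, 0.745, 0.667, -0.0]
wrist_force: [-0.4, -0.9, -1.3]
opening: 0.001
grasp_force: 0.0
```

Emit:
servo_tool(motion=[[[0, 0, 0.08, 0, 1], [0, 0, 0.16, 0, 1], [0, 0, 0.16, 0, 1]]])

```text
time_s: 8.65
eef_pos: [0.474, 0.2473, 0.1047]
eef_rot: [-0.0, 0.746, 0.666, -0.0]
wrist_force: [0.1, -0.1, -0.5]
opening: -0.002
grasp_force: 0.0
```

Emit:
servo_tool(motion=[[[0, 0, 0.05, 0, 1], [0, 0, 0.05, 0, 1]]])

```text
time_s: 8.85
eef_pos: [0.4742, 0.2477, 0.1043]
eef_rot: [-0.0, 0.746, 0.666, 0.0]
wrist_force: [0.3, 1.0, -0.1]
opening: -0.001
grasp_force: 0.0
```

Emit:
servo_tool(motion=[[[0, 0, 0.05, 0, 1], [0, 0, 0.05, 0, 1]]])

```text
time_s: 9.05
eef_pos: [0.4741, 0.248, 0.1038]
eef_rot: [-0.0, 0.746, 0.666, -0.0]
wrist_force: [0.7, -0.2, 1.1]
opening: -0.002
grasp_force: 0.0
```

Emit:
servo_tool(motion=[[[0, 0, 0.05, 0, 1], [0, 0, 0.05, 0, 1]]])

```text
time_s: 9.25
eef_pos: [0.474, 0.2481, 0.1032]
eef_rot: [-0.0, 0.746, 0.666, -0.0]
wrist_force: [-0.3, -0.1, -0.0]
opening: 0.003
grasp_force: 0.0
```

Emit:
servo_tool(motion=[[[0, 0, 0.04, 0, 1], [0, 0, 0.04, 0, 1]]])

```text
time_s: 9.45
eef_pos: [0.4741, 0.2481, 0.1028]
eef_rot: [-0.0, 0.746, 0.666, -0.0]
wrist_force: [0.4, -0.3, -0.5]
opening: 0.0
grasp_force: 0.0
```

Emit:
servo_tool(motion=[[[0, 0, 0.04, 0, 1], [0, 0, 0.04, 0, 1]]])

```text
time_s: 9.65
eef_pos: [0.4741, 0.2481, 0.1024]
eef_rot: [-0.0, 0.746, 0.666, -0.0]
wrist_force: [1.2, 0.4, 0.6]
opening: -0.001
grasp_force: 0.0
```

Emit:
servo_tool(motion=[[[0, 0, 0.04, 0, 1], [0, 0, 0.04, 0, 1]]])

```text
time_s: 9.85
eef_pos: [0.4741, 0.2481, 0.1021]
eef_rot: [-0.0, 0.746, 0.666, -0.0]
wrist_force: [-0.0, -0.2, -0.2]
opening: 0.0
grasp_force: 0.0
```

Emit:
servo_tool(motion=[[[0, 0, 0.03, 0, 1], [0, 0, 0.03, 0, 1]]])

```text
time_s: 10.05
eef_pos: [0.4741, 0.2481, 0.1018]
eef_rot: [0.0, 0.746, 0.666, 0.0]
wrist_force: [0.4, 0.4, 0.3]
opening: 0.003
grasp_force: 0.1
```

Emit:
servo_tool(motion=[[[0, 0, 0.03, 0, 1], [0, 0, 0.03, 0, 1]]])

```text
time_s: 10.25
eef_pos: [0.4742, 0.2481, 0.1017]
eef_rot: [0.0, 0.746, 0.666, 0.0]
wrist_force: [-1.2, -0.2, 0.9]
opening: 0.004
grasp_force: 1.2
```

Emit:
servo_tool(motion=[[[0, 0, 0.03, 0, 1], [0, 0, 0.03, 0, 1]]])

```text
time_s: 10.45
eef_pos: [0.4742, 0.2482, 0.1016]
eef_rot: [0.0, 0.746, 0.666, 0.0]
wrist_force: [-0.5, -0.6, 3.3]
opening: -0.002
grasp_force: 2.4
```

Emit:
servo_tool(motion=[[[0.3, 0, 0.01, 0, 1], [0.6, 0, 0.01, 0, 1], [0.9, 0, 0.01, 0, 1]]])

```text
time_s: 10.75
eef_pos: [0.4753, 0.2574, 0.1017]
eef_rot: [0.0, 0.746, 0.666, 0.0]
wrist_force: [-1.6, 0.5, 6.1]
opening: 0.001
grasp_force: 3.1
```

Emit:
servo_tool(motion=[[[0.3, 0, 0, 0, 1], [0.6, 0, 0, 0, 1]]])

```text
time_s: 10.95
eef_pos: [0.476, 0.2633, 0.1017]
eef_rot: [0.0, 0.746, 0.666, 0.0]
wrist_force: [-1.5, -0.1, 6.1]
opening: -0.006
grasp_force: 3.1
```

Emit:
servo_tool(motion=[[[0.3, 0, 0, 0, 1]]])

```text
time_s: 11.05
eef_pos: [0.4763, 0.2663, 0.1016]
eef_rot: [0.0, 0.746, 0.666, 0.0]
wrist_force: [-1.4, 1.1, 4.2]
opening: 0.005
grasp_force: 1.8
```

Emit:
servo_tool(motion=[[[0, 0, -2.4, 0, 1], [-5, 0, -2.4, 0, 1], [-10, 0, -2.4, 0, 1], [-15, 0, -2.4, 0, 1], [-20, 0, -2.4, 0, 1]]])

```text
time_s: 11.55
eef_pos: [0.4532, 0.0657, 0.1251]
eef_rot: [0.0, 0.745, 0.667, 0.0]
wrist_force: [1.5, -0.6, -0.4]
opening: 0.003
grasp_force: 0.0
```

Emit:
servo_tool(motion=[[[-5, 0, 0, 0, 1], [-8.8, 0, 0.4, 0, 1], [-8.8, 0, 1.2, 0, 1], [-8.8, 0, 1.7, 0, 1], [-8.8, 0, 1.8, 0, 1]]])

```text
time_s: 12.05
eef_pos: [0.4432, -0.0193, 0.1061]
eef_rot: [-0.001, 0.745, 0.667, -0.0]
wrist_force: [1.0, 0.3, -0.1]
opening: 0.003
grasp_force: 0.0
```

Emit:
servo_tool(motion=[[[0, 0, 0.05, 0, 1], [0, 0, 0.1, 0, 1], [0, 0, 0.1, 0, 1], [0, 0, 0.1, 0, 1]]])

```text
time_s: 12.45
eef_pos: [0.4441, -0.0197, 0.1062]
eef_rot: [0.0, 0.745, 0.667, 0.0]
wrist_force: [-0.7, -0.7, 0.3]
opening: 0.002
grasp_force: 0.0
```

Emit:
servo_tool(motion=[[[0, 0, 0.08, 0, 1], [0, 0, 0.16, 0, 1], [0, 0, 0.24, 0, 1], [0, 0, 0.24, 0, 1]]])

```text
time_s: 12.85
eef_pos: [0.4438, -0.0202, 0.1035]
eef_rot: [-0.0, 0.746, 0.666, -0.0]
wrist_force: [-0.1, -0.5, 0.6]
opening: 0.002
grasp_force: 0.0
```

Emit:
servo_tool(motion=[[[0, 0, 0.04, 0, 1], [0, 0, 0.04, 0, 1]]])

```text
time_s: 13.05
eef_pos: [0.4439, -0.0203, 0.1033]
eef_rot: [-0.0, 0.746, 0.666, 0.0]
wrist_force: [-0.7, -0.3, -0.9]
opening: 0.003
grasp_force: 0.0
```

Emit:
servo_tool(motion=[[[0, 0, 0.04, 0, 1], [0, 0, 0.04, 0, 1]]])

```text
time_s: 13.25
eef_pos: [0.4439, -0.0202, 0.1028]
eef_rot: [-0.0, 0.746, 0.666, -0.0]
wrist_force: [0.3, -0.2, -0.1]
opening: 0.001
grasp_force: 0.0
```

Emit:
servo_tool(motion=[[[0, 0, 0.04, 0, 1], [0, 0, 0.04, 0, 1]]])

```text
time_s: 13.45
eef_pos: [0.4439, -0.0202, 0.1025]
eef_rot: [-0.0, 0.746, 0.666, 0.0]
wrist_force: [0.8, -0.6, 0.0]
opening: -0.004
grasp_force: 0.0
```

Emit:
servo_tool(motion=[[[0, 0, 0.04, 0, 1], [0, 0, 0.04, 0, 1]]])

```text
time_s: 13.65
eef_pos: [0.4439, -0.0202, 0.102]
eef_rot: [-0.0, 0.746, 0.666, -0.0]
wrist_force: [-0.2, 0.0, -0.5]
opening: 0.003
grasp_force: 0.0
```

Emit:
servo_tool(motion=[[[0, 0, 0.04, 0, 1], [0, 0, 0.04, 0, 1]]])

```text
time_s: 13.85
eef_pos: [0.4439, -0.0202, 0.1016]
eef_rot: [-0.0, 0.746, 0.666, -0.0]
wrist_force: [0.1, 0.1, 0.5]
opening: 0.0
grasp_force: 0.0
```

Emit:
servo_tool(motion=[[[0, 0, 0.04, 0, 1], [0, 0, 0.04, 0, 1]]])

```text
time_s: 14.05
eef_pos: [0.4439, -0.0202, 0.1012]
eef_rot: [-0.0, 0.746, 0.666, -0.0]
wrist_force: [0.2, -0.1, -0.4]
opening: 0.004
grasp_force: 0.0
```

Emit:
servo_tool(motion=[[[0, 0, 0.04, 0, 1], [0, 0, 0.04, 0, 1]]])

```text
time_s: 14.25
eef_pos: [0.4439, -0.0202, 0.1008]
eef_rot: [-0.0, 0.746, 0.666, -0.0]
wrist_force: [-0.5, 0.0, 0.5]
opening: -0.002
grasp_force: 0.0
```

Emit:
servo_tool(motion=[[[0, 0, 0.04, 0, 1], [0, 0, 0.04, 0, 1]]])

```text
time_s: 14.45
eef_pos: [0.4439, -0.0202, 0.1005]
eef_rot: [0.0, 0.746, 0.666, 0.0]
wrist_force: [0.9, -0.2, -0.7]
opening: 0.003
grasp_force: 0.1
```

Emit:
servo_tool(motion=[[[0, 0, 0.04, 0, 1], [0, 0, 0.04, 0, 1]]])

```text
time_s: 14.65
eef_pos: [0.4441, -0.0202, 0.1003]
eef_rot: [0.0, 0.746, 0.666, 0.0]
wrist_force: [-1.2, 0.0, 3.2]
opening: 0.001
grasp_force: 1.7
```

Emit:
servo_tool(motion=[[[0, 0, 0.03, 0, 1], [0, 0, 0.03, 0, 1]]])

```text
time_s: 14.85
eef_pos: [0.4441, -0.0203, 0.1002]
eef_rot: [0.0, 0.746, 0.666, 0.0]
wrist_force: [-2.1, -0.4, 6.3]
opening: 0.001
grasp_force: 3.2
```

Emit:
servo_tool(motion=[[[0.2, 0, 0, 0, 1], [0.4, 0, 0, 0, 1]]])

```text
time_s: 15.05
eef_pos: [0.4447, -0.0169, 0.1005]
eef_rot: [0.001, 0.745, 0.667, -0.0]
wrist_force: [-3.7, -3.0, 6.5]
opening: 0.001
grasp_force: 3.8
```

Emit:
servo_tool(motion=[[[0.2, 0, 0.01, 0, 1], [0.4, 0, 0.01, 0, 1]]])

```text
time_s: 15.25
eef_pos: [0.4451, -0.0129, 0.1004]
eef_rot: [0.001, 0.745, 0.667, -0.0]
wrist_force: [-2.8, -2.7, 8.6]
opening: -0.0
grasp_force: 4.2
```

Emit:
servo_tool(motion=[[[0.2, 0, 0, 0, 1], [0.4, 0, 0, 0, 1]]])

```text
time_s: 15.45
eef_pos: [0.4456, -0.0089, 0.1004]
eef_rot: [0.001, 0.745, 0.667, -0.0]
wrist_force: [-3.0, -2.7, 8.0]
opening: -0.001
grasp_force: 4.2
```

Emit:
servo_tool(motion=[[[0.2, 0, 0, 0, 1], [0.4, 0, 0, 0, 1]]])

```text
time_s: 15.65
eef_pos: [0.446, -0.005, 0.1004]
eef_rot: [0.001, 0.745, 0.667, -0.0]
wrist_force: [-2.7, -2.9, 8.8]
opening: -0.001
grasp_force: 4.1
```

Emit:
servo_tool(motion=[[[0.2, 0, 0, 0, 1]]])

```text
time_s: 15.75
eef_pos: [0.4462, -0.0029, 0.1003]
eef_rot: [0.001, 0.745, 0.667, -0.0]
wrist_force: [-2.6, -2.4, 7.3]
opening: -0.002
grasp_force: 3.3
```

Emit:
servo_tool(motion=[[[0, 0, -1.5, 0, 1], [-3, 0, -5, 0, 1], [-7, 0, -7, 0, 1], [-9, 0, -7, 0, 1], [-9, 0, -7, 0, 1]]])

```text
time_s: 16.25
eef_pos: [0.4363, -0.0941, 0.1705]
eef_rot: [0.001, 0.747, 0.665, 0.0]
wrist_force: [0.2, -0.2, -0.6]
opening: 0.001
grasp_force: 0.0
```

Emit:
servo_tool(motion=[[[0, 0, 0, 0, -0.2], [0, 0, 0, 0, -0.2], [0, 0, 0, 0, -0.2]]])

```text
time_s: 16.55
eef_pos: [0.4355, -0.0906, 0.1691]
eef_rot: [-0.001, 0.745, 0.667, -0.0]
wrist_force: [-0.3, 0.2, 0.7]
opening: 0.506
grasp_force: 0.0
```

```bash
cat >> h.py <<'E'
from scipy.spatial.transform import Rotation as R
def wrist():
    o=ctrl.get_obs();c=ctrl.camera("wrist");d=c["depth"];v,u=np.mgrid[:420,:560]
    P=np.stack([(u-c["cx"])/c["fx"]*d,(v-c["cy"])/c["fy"]*d,d],-1)@c["hand_eye"][:3,:3].T+c["hand_eye"][:3,3]
    w,x,y,z=o["eef_rot"];return o,c,P@R.from_quat([x,y,z,w]).as_matrix().T+o["eef_pos"]
E
python3 - <<'E'
from h import *
o,c,W=wrist();print(o["eef_pos"],o["opening"],o["time_s"])
save("w2.png",c["pixels"][:,180:380],2.0 if 0 else 1.42)
m=(W[...,2]>.06)&(W[...,2]<.1)&(c["depth"]>.1)
n,l,st,ce=cv2.connectedComponentsWithStats(m.astype(np.uint8))
for i in range(1,n):
    if 60<st[i,4]<6000: q=W[l==i];print(st[i],q[:,2].max(),cv2.minAreaRect(q[:,:2].astype(np.float32)*1000))
E
```

```text
[ 0.43553457 -0.09062251  0.16905272] 0.5057562688010785 16.55
[ 261   57   35   62 1972] 0.07578117708547316 ((444.9426574707031, -11.147083282470703), (34.81211471557617, 20.00187110900879), 83.62195587158203)
[252  70   7  38 192] 0.06600124368177157 ((431.2052001953125, -9.964727401733398), (21.09853172302246, 3.739077091217041), 83.36431121826172)
[298  70   8  38 179] 0.06630153857445169 ((458.8877868652344, -13.113717079162598), (21.059293746948242, 4.217381000518799), 81.4426040649414)
[359 252  31  38 643] 0.06961789052078089 ((496.36199951171875, -135.13583374023438), (21.833091735839844, 19.025373458862305), 56.305335998535156)
[289 357  41  18 383] 0.06776846535819736 ((445.5445251464844, -210.88986206054688), (29.882627487182617, 11.1510648727417), 4.444273948669434)
```

View pics/w2.png

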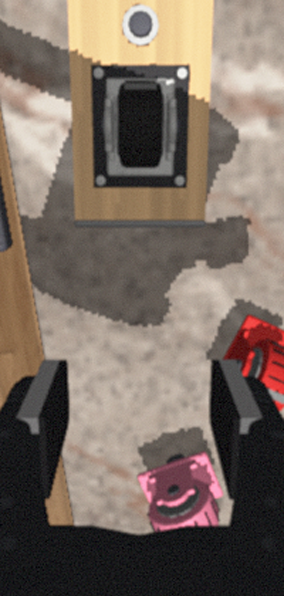

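The crop shows the tried castor at (140,125). Its grey bar has moved to the far end of the wheel, at about (140,85), so the wheel stayed turned. I'll check the angle.

```bash
python3 - <<'E'
from h import *
o,c,W=wrist()
d=np.array([.1126,.9936])
for r in range(54,96,2):
    p=W[r,279];s=(p[:2]-[.445,-.0115])@d;print(r,c["pixels"][r,275:284].mean().round(),np.round([s*1000,p[2]*1000],1),round(np.degrees(np.arctan2(s,p[2]-.058))))
t=dict(np.load("top.npz"));T=world(t)
h=(T[...,2]>.044)&(T[...,2]<.065);h[:, :315]=0;h[:,372:]=0;h[:205]=0;h[260:]=0
p=t["pixels"].astype(int);h&=(p[...,0]>110)&(p[...,1]<110)
q=T[h][:,:2].astype(np.float32)*1000;print(len(q),cv2.minEnclosingCircle(q),q.min(0),q.max(0),cv2.fitEllipse(q))
f=(T[...,2]<.009)&(T[...,2]>-.005);f[:, :325]=0;f[:,362:]=0;f[:215]=0;f[255:]=0;f&=(p[...,0]>110)&(p[...,1]<90);q=T[f][:,:2]*1000;print(q.mean(0),q.min(0),q.max(0))
E
```

```text
54 63.0 [23.  30.9] 140
56 85.0 [21.3 34.9] 137
58 54.0 [17.  60.8] 81
60 71.0 [15.3 66.8] 60
62 55.0 [14.1 67.4] 56
64 21.0 [12.9 69.1] 49
66 23.0 [11.8 69.4] 46
68 22.0 [10.6 71.1] 39
70 22.0 [ 9.5 71.1] 36
72 25.0 [ 8.3 73.4] 28
74 26.0 [ 7.2 73.3] 25
76 23.0 [ 6.3 72.1] 24
78 25.0 [ 5.1 73.4] 18
80 28.0 [ 3.9 75.6] 12
82 22.0 [ 3.  73.6] 11
84 22.0 [ 1.9 73.6] 7
86 25.0 [ 0.9 72.8] 3
88 24.0 [-0.3 74.2] -1
90 24.0 [-1.3 73. ] -5
92 25.0 [-2.4 74. ] -9
94 23.0 [-3.5 74.5] -12
356 ((462.7427673339844, -364.4046325683594), 72.45718383789062) [ 393.36707 -431.0929 ] [ 530.6941 -292.9008] ((462.19830322265625, -362.3186950683594), (130.91195678710938, 134.38919067382812), 36.71049499511719)
[ 462.34568412 -363.38208893] [ 392.76225065 -421.5711021 ] [ 527.81589577 -301.15165347]
```

Emit:
servo_tool(motion=[[[4, 0.05, 0, 0, -0.4], [8, 0.05, 0, 0, -0.4], [8, 0.05, 0, 0, -0.4], [8, 0.05, 3, 0, -0.4], [8, 0.05, 6, 0, -0.4]]])

```text
time_s: 17.15
eef_pos: [0.4464, -0.0122, 0.1099]
eef_rot: [0.002, 0.745, 0.667, 0.001]
wrist_force: [-0.2, -0.6, -1.0]
opening: 0.697
grasp_force: 0.0
```

Emit:
servo_tool(motion=[[[0, 0, 1.5, 0, -0.4], [0, 0, 3, 0, -0.4], [0, 0, 4.2, 0, -0.4], [0, 0, 4.7, 0, -0.4], [0, 0, 4.7, 0, -0.4]]])

```text
time_s: 17.65
eef_pos: [0.4449, -0.0123, 0.0622]
eef_rot: [-0.001, 0.746, 0.666, -0.0]
wrist_force: [0.5, 0.2, 0.6]
opening: 0.699
grasp_force: 0.0
```

Emit:
servo_tool(motion=[[[0, 0, 0, 0, 1], [0, 0, 0, 0, 1], [0, 0, 0, 0, 1], [0, 0, 0, 0, 1], [0, 0, 0, 0, 1]]])

```text
time_s: 18.15
eef_pos: [0.4454, -0.0124, 0.0636]
eef_rot: [0.0, 0.745, 0.667, -0.0]
wrist_force: [-3.4, -0.5, 6.7]
opening: 0.339
grasp_force: 60.3
```

Emit:
servo_tool(motion=[[[0, 0, -0.5, 0, 1], [0, 0, -1.5, 0, 1], [0, 0, -3, 0, 1], [0, 0, -5, 0, 1]]])

```text
time_s: 18.55
eef_pos: [0.4448, -0.0122, 0.1134]
eef_rot: [-0.0, 0.746, 0.666, -0.0]
wrist_force: [-0.5, 0.2, -2.3]
opening: 0.343
grasp_force: 59.4
```

Emit:
servo_tool(motion=[[[0, 0, -4, 0, 1], [-2, 0.4, -7, 0, 1], [-6, 1.0, -8, 0, 1], [-11, 1.8, -8, 0, 1], [-15.5, 2.6, -8, 0, 1]]])

```text
time_s: 19.05
eef_pos: [0.4542, -0.1711, 0.1946]
eef_rot: [0.002, 0.745, 0.667, 0.0]
wrist_force: [-0.0, 0.1, -2.7]
opening: 0.339
grasp_force: 59.7
```

Emit:
servo_tool(motion=[[[-4.5, 0.7, 0, 0, 1], [-9, 1.5, 0, 0, 1], [-13.5, 2.2, 0, 0, 1], [-17, 2.8, 0, 0, 1], [-19.1, 3.1, 0, 0, 1]]])

```text
time_s: 19.55
eef_pos: [0.463, -0.3656, 0.1936]
eef_rot: [0.001, 0.746, 0.666, -0.0]
wrist_force: [1.0, -0.1, -1.7]
opening: 0.339
grasp_force: 59.7
```

```bash
python3 - <<'E'
from h import *
t=ctrl.camera("top");o=ctrl.get_obs();print(o["eef_pos"],o["eef_rot"],o["opening"],o["grasp_force"],o["wrist_force"])
oo,c,W=wrist()
p=c["pixels"].astype(int);m=(p[...,0]>110)&(p[...,1]<100)&(W[...,2]>.046)&(W[...,2]<.06)&(W[...,1]<-.25)
q=W[m][:,:2].astype(np.float32)*1000;print(len(q),cv2.minEnclosingCircle(q))
save("w3.png",c["pixels"])
E
```

```text
[ 0.46288197 -0.36795669  0.19376389] [ 1.70491292e-03  7.46629190e-01  6.65237877e-01 -7.15668642e-04] 0.3436643156491746 59.66257452964783 [-0.40430256 -1.41605478 -0.75625346]
4012 ((513.6651611328125, -384.19720458984375), 125.03353881835938)
```

View pics/w3.png

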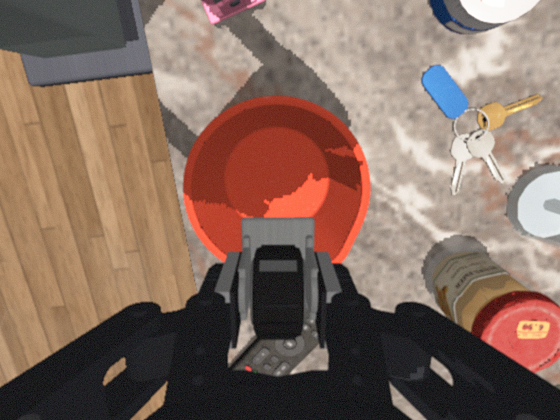

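The view shows the castor held between the pads at (278,290), directly above the orange bowl at (277,185), with the bystanders clear. I'll lower it now.

Emit:
servo_tool(motion=[[[0, 0, 3, 0, 1], [0, 0, 7, 0, 1], [0, 0, 10, 0, 1], [0, 0, 12, 0, 1], [0, 0, 12, 0, 1]]])

```text
time_s: 20.15
eef_pos: [0.4616, -0.3595, 0.0698]
eef_rot: [-0.003, 0.745, 0.667, 0.0]
wrist_force: [-0.5, 0.2, -1.5]
opening: 0.335
grasp_force: 59.6
```

Emit:
servo_tool(motion=[[[0, 0, 0.2, 0, 1], [0, 0, 0.4, 0, 1], [0, 0, 0.6, 0, 1], [0, 0, 0.7, 0, 1], [0, 0, 0.8, 0, 1]]])

```text
time_s: 20.65
eef_pos: [0.4635, -0.3628, 0.0653]
eef_rot: [0.0, 0.746, 0.666, -0.0]
wrist_force: [-0.3, 0.5, -3.1]
opening: 0.336
grasp_force: 59.6
```

Emit:
servo_tool(motion=[[[0, 0, 0.1, 0, 1], [0, 0, 0.2, 0, 1], [0, 0, 0.3, 0, 1], [0, 0, 0.4, 0, 1], [0, 0, 0.4, 0, 1]]])

```text
time_s: 21.15
eef_pos: [0.4632, -0.3624, 0.0604]
eef_rot: [-0.0, 0.746, 0.666, 0.0]
wrist_force: [-0.6, 0.7, -2.2]
opening: 0.342
grasp_force: 59.6
```

Emit:
servo_tool(motion=[[[0, 0, 0.08, 0, 1], [0, 0, 0.16, 0, 1], [0, 0, 0.16, 0, 1]]])

```text
time_s: 21.45
eef_pos: [0.4633, -0.3626, 0.0591]
eef_rot: [0.0, 0.746, 0.666, 0.0]
wrist_force: [-0.1, -0.5, -1.4]
opening: 0.341
grasp_force: 59.9
```

Emit:
servo_tool(motion=[[[0, 0, 0.05, 0, 1], [0, 0, 0.08, 0, 1]]])

```text
time_s: 21.65
eef_pos: [0.4634, -0.3626, 0.059]
eef_rot: [0.0, 0.746, 0.666, -0.0]
wrist_force: [-2.3, 2.3, 7.4]
opening: 0.342
grasp_force: 60.8
```

Emit:
servo_tool(motion=[[[0, 0, 0, 0, 0.1], [0, 0, 0, 0, 0.0], [0, 0, 0, 0, 0.0], [0, 0, 0, 0, -0.1], [0, 0, 0, 0, -0.1]]])

```text
time_s: 22.15
eef_pos: [0.4633, -0.3625, 0.0582]
eef_rot: [-0.0, 0.746, 0.666, -0.0]
wrist_force: [0.0, -0.5, 0.5]
opening: 0.55
grasp_force: 0.0
```

Emit:
servo_tool(motion=[[[0, 0, -1, 0, -0.1], [0, 0, -3, 0, -0.1], [0, 0, -6, 0, -0.1], [0, 0, -11, 0, -0.1], [-3, 0, -14, 0, -0.1]]])

```text
time_s: 22.65
eef_pos: [0.4613, -0.3906, 0.2024]
eef_rot: [0.001, 0.744, 0.668, 0.0]
wrist_force: [0.8, -0.3, -0.2]
opening: 0.554
grasp_force: 0.0
```

Emit:
servo_tool(motion=[[[-5, 0, 0, 0, -0.1], [-9, 0, 0, 0, -0.1], [-9, 0, 0, 0, -0.1], [-9, 0, 0, 0, -0.1], [-9, 0, 0, 0, -0.1]]])

```text
time_s: 23.15
eef_pos: [0.4499, -0.4806, 0.1982]
eef_rot: [-0.001, 0.745, 0.667, 0.0]
wrist_force: [0.5, -0.1, -0.4]
opening: 0.55
grasp_force: 0.0
```

```bash
python3 - <<'E'
from h import *
o,c,W=wrist();print(o["eef_pos"],o["wrist_force"],o["time_s"])
t=ctrl.camera("top");a=c["pixels"];b=cv2.resize(t["pixels"][205:265,140:400],(560,129))
save("w4.png",np.vstack([a,b]))
E
```

```text
[ 0.44993877 -0.48062005  0.19817216] [ 0.46592144 -0.05699406 -0.39174886] 23.15
```

View pics/w4.png

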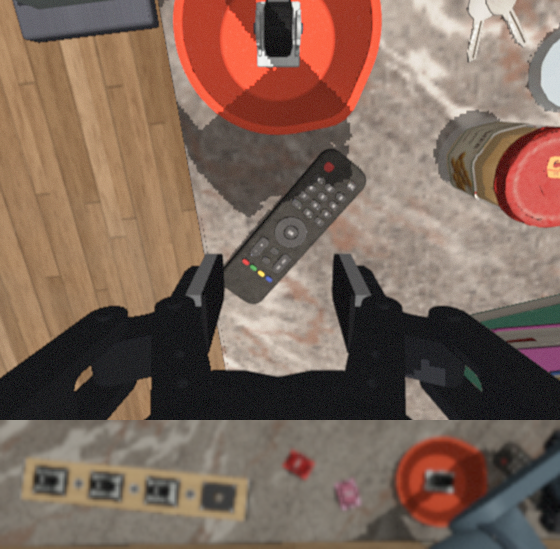

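The binding castor stands in the bowl at (278,32). In the lower strip the other three are still seated at (50,480), (106,486) and (160,490), and the gripper touches nothing.

```bash
python3 -c "
from bench import ctrl
print(ctrl.hand_in())"
```

```text
the job is handed in; nothing more can be done
None
```

I tried all four wheels: only the one at the end of the runner nearest the bowl dragged and stayed turned, so I set that castor down in the orange bowl, left the other three seated, and handed the job in; no verdict came back.

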